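# Level the fold-down wing of a mitre-box station

### The job

The fold-down wing beside the mitre box has to be level before long stock is sawn on it. Swing the lamp arm clear of the wing and of its foot knob, lay the spirit level lengthwise on the middle of the wing, and turn the knob of the screw foot until, with the level pressed down so that the foot stands firmly on its plate, the bubble sits between the two lines. Finish while still pressing the level down like that, and leave the things lying round about where they are.

Things in the scene. Friction and masses are not known exactly. Their poses are not given: they have to be found in the camera images.
- station: fixed sawing station: base board 170 x 560 x 12 mm on the table; at its +y end a mitre box (bed 75 mm, slotted fences up to 130 mm high, y = +140 to +360 mm), at its -y end the wing. Origin on the table under the wing, y along the board, z up. Wing hinge line at y = +140, screw foot axis at y = -140 mm, x = 0 (steel plate below it)
- wing: wing 150 x 318 x 18 mm, grey top, hinged at its origin, free end at its -y; top 9 mm above the origin, 75 mm above the table when level. A lift spring holds it up at a stop, free end 0.9 deg high, foot off its plate, even under the level; about 5 N of press on the level beds it on the foot, 25 N sinks it 0.1 deg more. At first the foot is wound in: pressed, the free end is 0.4 to 0.9 deg low
- wing_mid (a point): point on the wing's top, midway across it, 130 mm from the hinge line and 150 mm from the foot's axis: the middle of the spirit level belongs here, the level lying along the wing's y
- foot: screw foot through the wing's free end, 280 mm from the hinge line: steel screw, rubber foot below. Origin on its axis, about at the middle of the wing's thickness; moves up and down with the knob, its frame does not turn
- knob_grip (a point): centre of the black fluted knob on the foot: 40 mm across, 25 mm high, 34 to 38 mm above the wing's top. Turns about the upright screw with light friction (0.06 N m), stays as left. One full turn clockwise seen from above drives the foot 8 mm further out: the pressed free end then stands 8 mm (1.64 deg) higher. It turns 4 rad either way from the level setting
- level: loose yellow spirit level with black ends, 180 x 26 x 42 mm, 0.35 kg, standing on its aluminium sole; origin in the middle of its underside, x along its length, z up. Vial in the middle of the top; the whole top is flat and solid and may be pressed anywhere, best in the middle. It lies on the table at the start
- bubble (a joint): reading of the vial, in rad: 0 is the bubble midway between the two black lines, positive towards the level's own +x end; the bubble goes to the higher end. About 0.17 (13.5 mm) per degree of tilt, at most 0.17 either way; it takes about 1.5 s to settle. The bubble is 11 mm long and lies between the lines when within 0.025 (2 mm) of 0
- lamp: fixed foot and post of the lamp, behind the wing: round base 104 mm across, post 16 mm thick and 280 mm high; origin at the middle of the base on the table, on the axis of the arm's pivot
- lamp_arm (a joint): angle of the lamp arm about its post in rad, from -1.9 to 1.9; at 0 the arm points along the lamp's own -x, growing counter-clockwise seen from above; stiff (0.12 N m) and stays where it is left
- lamp_grip (a point): point on the axis of the lamp arm, a level steel tube 14 mm thick, 260 mm above the table, 160 mm from the pivot: may be gripped or pushed here
- lamp_head (a point): middle of the underside of the round grey lamp shade, 92 mm across and 40 mm high, 232 mm above the table, 250 mm from the pivot
- offcut: oak offcut 60 x 85 x 45 mm lying in the mitre box, to be left alone
- tin: open tin of screws, 75 mm across, 49 mm high, behind the wing's free end, to be left alone
- rule: folded yellow rule 239 x 17 x 18 mm behind the mitre box, to be left alone

How it is judged:
By the outcome, as a careful person would: the job done as asked, in the order asked, and still so for the second after the job is handed in, while the arm keeps its last pose, push and grip.
It also fails if it takes over 72 s, if anything falls off the work surface, if the arm or the gripper's body presses on something with over 40 N, if the wrist force passes 120 N, or if a joint passes its speed limit or range.

### The arm

A 6-joint arm with a two-finger parallel gripper is mounted at the origin on a cart in front of the work surface, level with it; the furniture and walls round the work are solid. World frame = base frame: x ahead of the robot, y to its left, z up, the work surface at z = 0. Lengths are in m, angles in rad, forces in N, time in s.
With the tool pointing down it reaches from about 0.35 to 0.775 m from the base axis. Payload 5.5 kg.
Tool frame: the origin (TCP) lies where the fingers leave the gripper's body, on its centre line; the fingertips stand env.tip_reach ahead of it and the grasp point (between the pads) lies 54 mm ahead of it (env.tip_reach is the distance from the TCP to the fingertips, in m); z points along the fingers, y is the line along which they close (so a half turn about z gives the same grasp; the last joint's range is limited). The gripper opens to 85 mm and grips with 20 to 120 N. Pads are 22 mm wide; open, the fingers measure 114 mm over their backs; the gripper's body (76 mm by 85 mm) begins 54 mm behind the grasp point. The pads swing forward as they close: fully open they stand 13 mm farther back than shut.
Start: joints at [1.062, 0.313, 0.046, 1.304, 0, 1.431], TCP at [0.207, 0.536, 0.304] pointing down, gripper open.
Joint ranges: [-2.76, 2.76], [-0.86, 1.69], [-1.03, 1.26], [-2.2, 2.34], [-1.47, 1.5], [-3.14, 3.14]. Speed limits (rad/s): [2.57, 2.57, 3.14, 3.14, 3.14, 3.14].

### API

Orientations are given as a unit quaternion [w, x, y, z].
In Python, from workcell import status, optics, hand_in, env gives the robot as it stands.
- The arm moves only by the shell command python3 -m handwheel 'ROWS' [FORCE]. ROWS is a JSON object whose one key "deltas" holds a list of rows, each a list of 5 numbers: the opening, from -1 (shut) to 1 (fully open), then the shift along the tool's x, y, z in units of 40 mm (1.0 is 40 mm), then the turn about the tool's z in units of 10 degrees (1.0 is 10 degrees). In form: {"deltas": [[jaw, x, y, z, roll], ...]}. A call has 1 to 20 rows; each row shifts and turns the commanded pose from where the row before left it, along the tool's axes as they then stand; what a row does not reach is not made up. A row lasts 1/8 s, in which the tool goes at most 62.5 mm and 10.7 degrees, less where a joint would pass 70% of its speed; a pose out of reach is approached as far as the arm can. A call is refused whole if a number of a shift passes 1 or a number of a turn 1, either way. A call with a gripper value outside its range is refused whole. The fingers move at their own pace and stop on an object; FORCE is the grip in N (left out, the last holds). Time passes only in rows, so rows that do not move let the fingers close. It gives the time, the measured TCP pose, the force, the opening and the grip force at its end, in the units of the state.
- status.get_state(): the state, without advancing time (a new reading comes with each control period).
- optics.read_camera(name): name is "side" or "top" or "wrist"; returns a dict with "frame" (384x512x3 uint8, red, green, blue), "depth" (384x512 float32, m along the optical axis (not along the pixel's ray), 0 where there is no reading), "vfov" (degrees; the focal length in pixels is half the picture's height over the tangent of half this angle, whatever the lens; pixels are square), "cx", "cy" (the principal point, pixels), "k1" (the pictures are not rectified: a ray, as slopes to the right and down, at radius r is drawn at 1 + k1 r^2 times it, then the intrinsics apply), "origin" and "attitude" of the camera in the world. Camera axes: x right, y down, z forward; pixel columns grow to the right and rows downward; lengths in m; the calibration is good to about 2 mm. A picture is of the moment at which its call begins.
- hand_in(): hands the job in; it is judged then, once.
The state is a dict: "clock": time; "joint_pos": joint angles; "qvel": joint speeds; "tau": joint torques, N m; "tcp_pos": TCP position; "orientation": TCP orientation; "wrist_force": force on the tool from outside, world axes, zero at the start; "ft_torque": the same for the moment, N m; "finger_gap": finger opening in m; "grip_force": force on a finger pad.
Only numpy, scipy, OpenCV 4.12 (cv2) and the standard library are available. Lean on these libraries where they do the work, as an engineer would, in place of code of your own. Each camera call takes 0.05 s, during which the arm holds its last target. There are 200 camera calls.

## Working session

There is one attempt and no reset: what is moved stays moved. The work goes in short steps, Python scripts to look and compute and a shell command to move; the robot and the scene stay as the last step left them, time stands still between calls to the robot, and variables do not carry over. Pictures are saved under pics/ and viewed, at most 10 in all, crops included, and the job is handed in when it is done.

```bash
mkdir -p pics; ls; cat > h.py <<'E'
import numpy as np, cv2
from workcell import status, optics, env
def quat(q):
    from scipy.spatial.transform import Rotation as R
    q=np.array(q); return R.from_quat([q[1],q[2],q[3],q[0]]).as_matrix() if q.shape==(4,) else q
def pts(c):
    h,w=c["depth"].shape; f=h/2/np.tan(np.radians(c["vfov"])/2)
    K=np.array([[f,0,c["cx"]],[0,f,c["cy"]],[0,0,1]])
    u,v=np.meshgrid(np.arange(w),np.arange(h))
    p=cv2.undistortPoints(np.stack([u,v],-1).reshape(-1,1,2).astype(np.float64),K,np.array([c["k1"],0,0,0.])).reshape(h,w,2)
    d=np.concatenate([p,np.ones((h,w,1))],-1)
    R=quat(c["attitude"]); return d@R.T, np.array(c["origin"])   # rays world
def world(c):
    r,o=pts(c); P=o+r*c["depth"][...,None]; P[c["depth"]<=0]=np.nan; return P
E
python3 - <<'E'
from h import *
print(status.get_state(), env.tip_reach)
for n in("top","side"):
    c=optics.read_camera(n); np.save(f"{n}.npy",c,allow_pickle=True)
    print(n,c["vfov"],c["cx"],c["cy"],c["k1"],c["origin"],c["attitude"])
    cv2.imwrite(f"pics/{n}0.png",c["frame"][...,::-1])
E
```

```text
pics
{'clock': 0.0, 'joint_pos': array([1.06241273e+00, 3.13982605e-01, 4.49593727e-02, 1.30359997e+00,
       2.04686258e-05, 1.43121538e+00]), 'qvel': array([-0.00036692, -0.00025495,  0.00204359,  0.00030903,  0.00055332,
       -0.00034142]), 'tau': array([ 8.54040508e-06, -4.80628324e+01,  2.98531848e+01,  1.95132243e-02,
       -3.89711513e-04, -1.29163112e-05]), 'tcp_pos': array([0.20709019, 0.53599618, 0.30301086]), 'orientation': array([-3.00489812e-04,  1.83357977e-01,  9.83045786e-01, -8.62659377e-04]), 'wrist_force': array([0.11732377, 0.08014224, 0.32807787]), 'ft_torque': array([-0.00914823,  0.02409646, -0.01801423]), 'grip_force': 0.0, 'finger_gap': 0.08549201148253126} 0.0726
top 57.976262080970876 252.64339106188447 197.38992554396694 -0.03781178851328238 [ 0.38798067 -0.03638643  1.31933236] [ 0.0717159  -0.69777894  0.70936456 -0.06901674]
side 42.53866274654107 250.10418773722665 189.28287290738777 -0.11710343961013124 [0.6810137  1.30682544 0.77096102] [-0.01680792  0.01340584  0.83837675 -0.54466705]
```

View pics/top0.png

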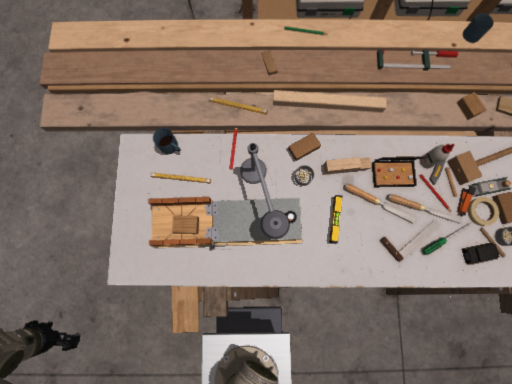

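View pics/side0.png

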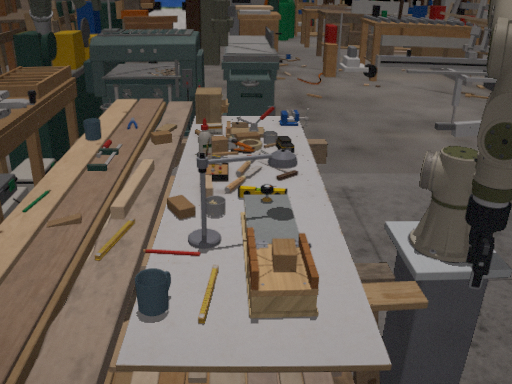

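The top view shows the wing at (213–302, 200–243) with the lamp shade over it at (276,224). The knob is at (291,216), the level at (336,220), the lamp base at (253,170) and the tin at (303,176). The side view confirms this layout.

```bash
python3 - <<'E'
from h import *
np.set_printoptions(precision=4,suppress=True)
c=np.load("top.npy",allow_pickle=True).item(); P=world(c); f=c["frame"]; hsv=cv2.cvtColor(f,cv2.COLOR_RGB2HSV)
def box(m): 
    v=P[m]; v=v[~np.isnan(v).any(1)]; return len(v),np.median(v,0),np.percentile(v,2,0),np.percentile(v,98,0)
def roi(x0,x1,y0,y1):
    m=np.zeros(f.shape[:2],bool); m[y0:y1,x0:x1]=1; return m
r=roi(320,350,190,250)
m=r&(P[...,2]>0.025)
print("level",box(m)); 
v=P[m][:,:2]; print(cv2.minAreaRect((v*1000).astype(np.float32)))
ys=r&(hsv[...,1]>150)&(hsv[...,0]>18)&(hsv[...,0]<35); print("yellow",box(ys))
v=P[ys][:,:2]; print(cv2.minAreaRect((v*1000).astype(np.float32)))
w=roi(205,310,190,250)&(P[...,2]>0.066)&(P[...,2]<0.086)&(hsv[...,1]<60)
print("wing",box(w)); v=P[w]; print(cv2.minAreaRect((v[:,:2]*1000).astype(np.float32)))
A=np.c_[v[:,:2],np.ones(len(v))]; print(np.linalg.lstsq(A,v[:,2],rcond=None)[0])
for z0,z1,n,rr in((.1,.13,"knob",roi(280,302,205,230)),(.255,.3,"head/arm",roi(235,300,140,250)),(.005,.03,"base",roi(235,272,150,190))):
    m=rr&(P[...,2]>z0)&(P[...,2]<z1); print(n,box(m)); print(cv2.minAreaRect((P[m][:,:2]*1000).astype(np.float32)),cv2.minEnclosingCircle((P[m][:,:2]*1000).astype(np.float32)))
h=roi(255,300,205,245)&(P[...,2]>.225); print("head",box(h),cv2.minEnclosingCircle((P[h][:,:2]*1000).astype(np.float32)))
a=roi(235,300,135,250)&(P[...,2]>.25); vv=P[a]; o=np.argsort(vv[:,0]); print(vv[o][::12])
m=roi(290,315,165,188)&(P[...,2]>.03);print("tin",box(m))
m=roi(160,210,195,250)&(P[...,2]>.09);print("fence",box(m))
E
```

```text
level (348, array([ 0.5604, -0.3419,  0.0413]), array([ 0.4741, -0.3651,  0.028 ]), array([ 0.6459, -0.3205,  0.0471]))
((561.1693725585938, -343.4449768066406), (25.921825408935547, 180.38511657714844), 80.62682342529297)
yellow (277, array([ 0.5616, -0.3402,  0.0413]), array([ 0.4814, -0.3625,  0.0168]), array([ 0.642 , -0.3208,  0.0474]))
((561.4895629882812, -343.0149230957031), (24.514209747314453, 165.99427795410156), 80.7820816040039)
wing (2929, array([ 0.5617, -0.0015,  0.078 ]), array([ 0.4846, -0.1981,  0.0723]), array([0.6296, 0.1261, 0.0841]))
((546.6205444335938, -31.898788452148438), (181.39498901367188, 343.6344299316406), 0.6104303002357483)
[ 0.0018 -0.0154  0.0768]
knob (59, array([ 0.5609, -0.166 ,  0.1284]), array([ 0.5398, -0.1825,  0.124 ]), array([ 0.5783, -0.1486,  0.1299]))
((561.9794921875, -166.8463134765625), (40.931358337402344, 31.285200119018555), 29.876447677612305) ((560.019287109375, -163.20571899414062), 20.827678680419922)
head/arm (911, array([ 0.5409, -0.0831,  0.2668]), array([ 0.4839, -0.1353,  0.2567]), array([ 0.765 , -0.028 ,  0.2889]))
((6
[... 2304 characters left out ...]
4  0.2666]
 [ 0.6787 -0.0553  0.2663]
 [ 0.6862 -0.0492  0.2633]
 [ 0.695  -0.0525  0.2665]
 [ 0.704  -0.0526  0.2692]
 [ 0.7121 -0.056   0.2641]
 [ 0.7217 -0.0435  0.2659]
 [ 0.7301 -0.0436  0.2705]
 [ 0.738  -0.0406  0.267 ]
 [ 0.745  -0.0343  0.2663]
 [ 0.748  -0.0376  0.2769]
 [ 0.7518 -0.0215  0.257 ]
 [ 0.753  -0.0505  0.2517]
 [ 0.7552 -0.0472  0.2747]
 [ 0.759  -0.0316  0.2928]
 [ 0.7623 -0.0219  0.2747]
 [ 0.7667 -0.0348  0.2895]
 [ 0.7757 -0.0412  0.2739]]
tin (113, array([ 0.7391, -0.2356,  0.0402]), array([ 0.6978, -0.2647,  0.0301]), array([ 0.767 , -0.1958,  0.054 ]))
fence (1077, array([0.5431, 0.2042, 0.1196]), array([0.4719, 0.1243, 0.0948]), array([0.6321, 0.2892, 0.1337]))
```

```bash
cat >> h.py <<'E'
def go(x,y,z,yaw=None):
    """print units: roll needed to bring tool y to yaw(deg, mod 180 or exact), then shift in tool axes after that roll, x,y,z units of 40mm"""
    s=status.get_state(); R=quat(s["orientation"]); p=s["tcp_pos"]
    cy=np.degrees(np.arctan2(R[1,1],R[0,1])); d=np.array([x,y,z])-p
    print("pos",p.round(4),"yaw_y",round(cy,2),"tilt",(R[:,2]).round(4),"F",s["wrist_force"].round(1),"gap",round(s["finger_gap"],4),"j",s["joint_pos"].round(2),"t",s["clock"])
    print("  shift first (current axes):",(R.T@d/.04).round(3))
    if yaw is not None:
        dr=-(yaw-cy); dr=(dr+180)%360-180
        a=np.radians(yaw); Y=np.array([np.cos(a),np.sin(a),0]); Z=np.array([0,0,-1.]); X=np.cross(Y,Z)
        print("  roll units:",round(dr/10,3)," shift after roll:",(np.array([X@d,Y@d,Z@d])/.04).round(3))
E
python3 - <<'E'
from h import *
np.set_printoptions(precision=4,suppress=True)
c=np.load("top.npy",allow_pickle=True).item(); P=world(c); f=c["frame"]; hsv=cv2.cvtColor(f,cv2.COLOR_RGB2HSV)
def line(v):
    l=cv2.fitLine(v.astype(np.float32),cv2.DIST_HUBER,0,.001,.001).ravel(); return np.degrees(np.arctan2(l[1],l[0])),l[2:]
def roi(x0,x1,y0,y1):
    m=np.zeros(f.shape[:2],bool); m[y0:y1,x0:x1]=1; return m
m=roi(320,350,190,250)&(P[...,2]>0.035)&(P[...,2]<.05); v=P[m][:,:2]; print("level",line(v),cv2.minAreaRect((v*1000).astype(np.float32)))
# wing edges: grey top, per-column extents of x
w=roi(205,310,190,250)&(P[...,2]>0.068)&(P[...,2]<0.09)&(hsv[...,1]<60)
lo=[];hi=[]
for u in range(218,300):
    k=np.where(w[:,u])[0]
    if len(k)>3: hi.append(P[k[0],u]); lo.append(P[k[-1],u])
for e in(lo,hi): e=np.array(e); print(line(e[:,[1,0]]), np.median(e,0))
ff=roi(145,212,195,205+45)&(P[...,2]>.11)
for n,mm in(("fence hi",ff&(P[...,0]>.58)),("fence lo",ff&(P[...,0]<.52))):
    v=P[mm]; print(n,line(v[:,:2]),v.min(0),v.max(0))
go(.650,-.12,.40,90)
E
```

```text
level (np.float32(-9.3326025), array([ 0.5606, -0.3432], dtype=float32)) ((561.0634155273438, -343.8873291015625), (25.717695236206055, 180.43516540527344), 81.00326538085938)
(np.float32(-1.2330735), array([-0.0698,  0.4851], dtype=float32)) [ 0.4849 -0.0485  0.0787]
(np.float32(-1.1371217), array([-0.0669,  0.6306], dtype=float32)) [ 0.6304 -0.0512  0.0784]
fence hi (np.float32(-88.57283), array([0.6229, 0.2198], dtype=float32)) [0.6135 0.1192 0.1101] [0.634  0.3344 0.1369]
fence lo (np.float32(-86.551025), array([0.4881, 0.2224], dtype=float32)) [0.4712 0.1168 0.11  ] [0.5197 0.3267 0.1256]
pos [0.2071 0.536  0.3031] yaw_y 68.87 tilt [-0.0008 -0.0015 -1.    ] F [-0.4 -0.9  0.1] gap 0.0857 j [ 1.06  0.31  0.05  1.3  -0.    1.43] t 0.1
  shift first (current axes): [-16.239 -11.311  -2.407]
  roll units: -2.113  shift after roll: [-11.072 -16.401  -2.423]
```

```bash
python3 -m handwheel '{"deltas": [[-1,0,0,-0.8,-0.7],[-1,0,0,-0.8,-0.7],[-1,0,0,-0.82,-0.71],[-1,-0.65,-0.96,0,0],[-1,-0.65,-0.96,0,0],[-1,-0.65,-0.96,0,0],[-1,-0.65,-0.96,0,0],[-1,-0.65,-0.96,0,0],[-1,-0.65,-0.96,0,0],[-1,-0.65,-0.96,0,0],[-1,-0.65,-0.96,0,0],[-1,-0.65,-0.96,0,0],[-1,-0.65,-0.96,0,0],[-1,-0.65,-0.96,0,0],[-1,-0.65,-0.96,0,0],[-1,-0.65,-0.96,0,0],[-1,-0.65,-0.96,0,0],[-1,-0.65,-0.96,0,0],[-1,-0.65,-0.96,0,0]]}' 40
python3 - <<'E'
from h import *
go(.650,-.12,.315,90)
c=optics.read_camera("wrist"); cv2.imwrite("pics/w1.png",c["frame"][...,::-1])
E
```

```text
clock: 2.48
tcp_pos: [0.6236, -0.0796, 0.4001]
orientation: [-0.0, 0.0, 1.0, 0.0]
wrist_force: [0.7, -0.3, 0.5]
finger_gap: 0.0003
grip_force: 0.0
pos [ 0.6236 -0.0796  0.4001] yaw_y 89.96 tilt [-8.e-04  5.e-04 -1.e+00] F [ 0.7 -0.3  0.5] gap 0.0003 j [-0.25  0.43  0.45  1.59  0.   -0.25] t 2.475
  shift first (current axes): [-0.663 -1.011  2.128]
  roll units: -0.004  shift after roll: [-0.661 -1.01   2.129]
```

View pics/w1.png

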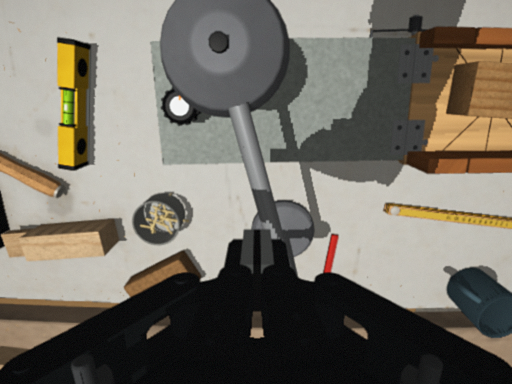

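The wrist view shows the fingertips at (258,250) and the lamp arm tube running from the shade to the post base at (285,225). The level's green vial is visible at (68,107) and the knob at (180,105).

```bash
python3 -m handwheel '{"deltas": [[-1,-0.66,-1,0,0],[-1,0,0,0.7,0],[-1,0,0,0.7,0],[-1,0,0,0.7,0],[-1,0,0.7,0,0],[-1,0,0.7,0,0],[-1,-0.2,0.7,0,0],[-1,-0.2,0.7,0,0],[-1,-0.3,0.7,0,0],[-1,-0.4,0.7,0,0],[-1,-0.5,0.6,0,0],[-1,0,0,0,0]]}'
python3 - <<'E'
from h import *
go(.70,.08,.315,90)
c=optics.read_camera("top"); P=world(c); m=np.zeros(P.shape[:2],bool); m[130:255,150:300]=1
m&=(P[...,2]>.25)&(P[...,2]<.275); v=P[m]; print(np.c_[v[np.argsort(v[:,0])][::25]].round(3))
cv2.imwrite("pics/t2.png",cv2.resize(c["frame"][120:260,130:360,::-1],None,fx=3,fy=3))
E
```

```text
clock: 4.03
tcp_pos: [0.7139, 0.0756, 0.315]
orientation: [-0.001, -0.001, 1.0, 0.0]
wrist_force: [-0.9, -0.5, -0.5]
finger_gap: -0.0003
grip_force: 0.0
pos [0.7139 0.0756 0.315 ] yaw_y 90.11 tilt [-1.7e-03  3.0e-04 -1.0e+00] F [-0.9 -0.5 -0.5] gap -0.0003 j [-0.01  0.62  0.55  1.51  0.   -0.01] t 4.025
  shift first (current axes): [0.347 0.11  0.002]
  roll units: 0.011  shift after roll: [0.347 0.109 0.001]
[[ 0.71   0.245  0.256]
 [ 0.732  0.248  0.26 ]
 [ 0.746 -0.044  0.273]
 [ 0.75   0.004  0.263]
 [ 0.753  0.007  0.264]
 [ 0.755 -0.006  0.267]
 [ 0.759 -0.009  0.265]
 [ 0.769 -0.051  0.274]]
```

View pics/t2.png

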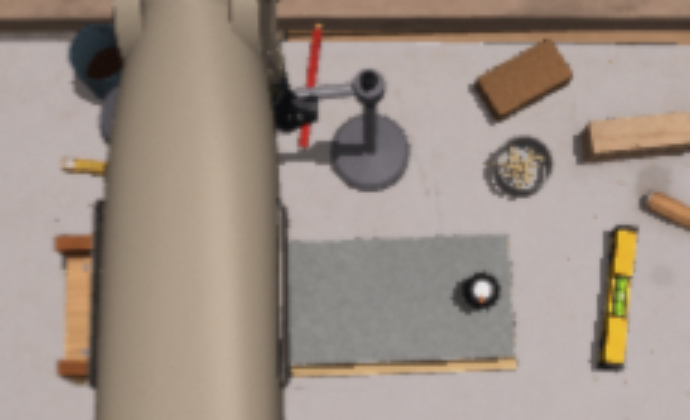

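The lamp arm now runs along y, clear of the wing and knob. The knob is at (482,290) in the crop and the level at (618,298).

```bash
python3 -m handwheel '{"deltas": [[1,0.9,-0.3,0,0],[1,0.9,-0.9,0,0],[1,0.9,-0.9,0,0],[1,0.9,-0.9,0,0.3],[1,0.2,-1,0,0.3],[1,0,-1,0,0.33],[1,0,-1,0,0],[1,0,-1,0,0],[1,0,-1,0,0],[1,0,-1,0,0],[1,0,-1,0,0]]}'
python3 - <<'E'
from h import *
go(.561,-.3435,.084,80.7)
c=optics.read_camera("wrist"); P=world(c); f=c["frame"]; hsv=cv2.cvtColor(f,cv2.COLOR_RGB2HSV)
m=(P[...,2]>.036)&(P[...,2]<.048)&(hsv[...,1]>150)&(hsv[...,0]>18)&(hsv[...,0]<70)&(P[...,0]>.45)&(P[...,0]<.67)&(P[...,1]<-.28)&(P[...,1]>-.42)
v=P[m]; print(len(v),v.mean(0).round(4),cv2.minAreaRect((v[:,:2]*1000).astype(np.float32)))
cv2.imwrite("pics/w3.png",f[...,::-1])
E
```

```text
clock: 5.45
tcp_pos: [0.5211, -0.3244, 0.3169]
orientation: [-0.0, 0.082, 0.997, -0.0]
wrist_force: [0.1, 0.8, -0.2]
finger_gap: 0.0854
grip_force: 0.0
pos [ 0.5211 -0.3244  0.3169] yaw_y 80.6 tilt [-1.e-04  0.e+00 -1.e+00] F [ 0.1  0.8 -0.2] gap 0.0854 j [-0.69  0.39  0.19  1.37 -0.   -0.52] t 5.45
  shift first (current axes): [-1.062 -0.307  5.821]
  roll units: -0.01  shift after roll: [-1.061 -0.309  5.821]
2188 [ 0.5542 -0.3434  0.0425] ((557.107421875, -344.0054931640625), (23.14341163635254, 173.7748565673828), 80.48381805419922)
```

View pics/w3.png

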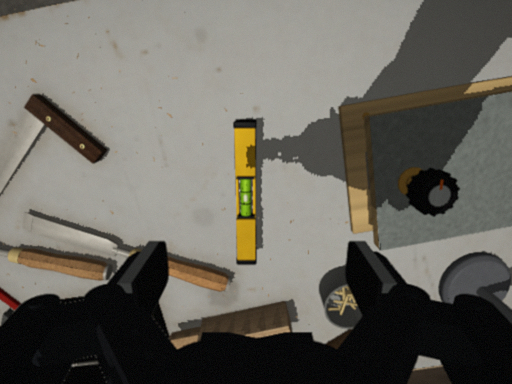

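The level lies at column 245, rows 119–264, with its green vial at (246,198), and there is free space on both sides of its middle. The knob is at (434,191).

```bash
python3 -m handwheel '{"deltas": [[1,-1,-0.31,0,0],[1,0,0,1,0],[1,0,0,1,0],[1,0,0,1,0],[1,0,0,1,0],[1,0,0,1,0],[1,0,0,0.8,0],[1,0,0,0,0],[-1,0,0,0,0],[-1,0,0,0,0],[-1,0,0,0,0],[-1,0,0,0,0]]}' 40
python3 - <<'E'
from h import *
go(.561,-.3435,.2,80.7)
E
```

```text
clock: 7.0
tcp_pos: [0.5609, -0.3426, 0.0864]
orientation: [0.001, 0.081, 0.997, -0.001]
wrist_force: [-1.0, -2.0, 6.7]
finger_gap: 0.0254
grip_force: 40.8
pos [ 0.5609 -0.3426  0.0864] yaw_y 80.66 tilt [ 0.0021 -0.0026 -1.    ] F [-1.  -2.   6.7] gap 0.0254 j [-0.67  0.6  -0.06  0.91 -0.   -0.51] t 7.0
  shift first (current axes): [-0.014 -0.027 -2.84 ]
  roll units: -0.004  shift after roll: [-0.007 -0.021 -2.84 ]
```

```bash
python3 -m handwheel '{"deltas": [[-1,0,0,-0.4,0],[-1,0,0,-1,0],[-1,0,0,-1,0],[-1,0,0,-1,0],[-1,0,0,-1,0],[-1,0,0,0,0.99],[-1,0,0,0,0.99],[-1,0,0,0,0.99],[-1,0,0,0,0.99],[-1,0,0,0,0.99],[-1,0,0,0,1],[-1,0,0,0,1],[-1,0,0,0,1],[-1,0,0,0,0]]}'
python3 - <<'E'
from h import *
np.set_printoptions(precision=4,suppress=True)
go(.557,-.015,.25,1.2)
c=optics.read_camera("top"); P=world(c); f=c["frame"]; hsv=cv2.cvtColor(f,cv2.COLOR_RGB2HSV); r=np.zeros(P.shape[:2],bool)
k=r.copy(); k[195:240,270:310]=1; k&=(P[...,2]>.1)&(P[...,2]<.14); v=P[k]; print("knob",len(v),v.mean(0),v.min(0),v.max(0),cv2.minEnclosingCircle((v[:,:2]*1000).astype(np.float32)))
w=r.copy(); w[190:250,205:310]=1; w&=(P[...,2]>.068)&(P[...,2]<.09)&(hsv[...,1]<60)
for lab in(0,1):
    e=[]
    for u in range(216,300):
        q=np.where(w[:,u])[0]
        if len(q)>15: e.append(P[q[-lab],u])
    e=np.array(e); l=cv2.fitLine(e[:,[1,0]].astype(np.float32),cv2.DIST_HUBER,0,.001,.001).ravel(); s=l[1]/l[0]; print(s, l[3]+s*(-.015-l[2]))
row=w.any(0); u=np.where(w[215:225].all(0))[0]; print("wing y ends",P[220,u.min()],P[220,u.max()])
c=optics.read_camera("wrist"); cv2.imwrite("pics/w4.png",c["frame"][...,::-1])
E
```

```text
clock: 8.75
tcp_pos: [0.5598, -0.3411, 0.2605]
orientation: [-0.001, 0.699, 0.715, 0.0]
wrist_force: [-0.1, -0.3, -3.4]
finger_gap: 0.0256
grip_force: 39.9
pos [ 0.5598 -0.3411  0.2605] yaw_y 1.29 tilt [-0.001   0.0013 -1.    ] F [-0.1 -0.3 -3.4] gap 0.0256 j [-0.67  0.49  0.2   1.28  0.    0.88] t 8.75
  shift first (current axes): [8.15  0.114 0.273]
  roll units: 0.009  shift after roll: [8.151 0.101 0.263]
knob 119 [ 0.5582 -0.1617  0.1283] [ 0.5381 -0.1832  0.1076] [ 0.5786 -0.1417  0.1359] ((558.986572265625, -162.31863403320312), 21.097679138183594)
-0.019516751 0.6299337
-0.023021398 0.48410648
wing y ends [0.5585 0.1113 0.0741] [ 0.552  -0.1987  0.084 ]
```

```bash
python3 -m handwheel '{"deltas": [[-1,0.9,0,0,0],[-1,0.9,0,0,0],[-1,0.9,0,0,0],[-1,0.9,0,0,0],[-1,0.9,0,0,0],[-1,0.9,0,0,0],[-1,0.9,0,0,0],[-1,0.95,0.1,0,0],[-1,0.95,0,0,0],[-1,0,0,0.7,0],[-1,0,0,0.7,0],[-1,0,0,0.5,0],[-1,0,0,0.3,0],[-1,0,0,0,0]]}'
python3 - <<'E'
from h import *
go(.557,-.013,.161,1.2)
E
```

```text
clock: 10.6
tcp_pos: [0.5569, -0.0135, 0.1721]
orientation: [-0.001, 0.7, 0.715, -0.0]
wrist_force: [0.3, 0.3, -2.9]
finger_gap: 0.0256
grip_force: 39.9
pos [ 0.5569 -0.0135  0.1721] yaw_y 1.22 tilt [-1.6e-03  4.0e-04 -1.0e+00] F [ 0.3  0.3 -2.9] gap 0.0256 j [-0.17  0.35 -0.23  0.99  0.    1.38] t 10.6
  shift first (current axes): [0.012 0.003 0.277]
  roll units: 0.002  shift after roll: [0.012 0.003 0.277]
```

```bash
python3 -m handwheel '{"deltas": [[-1,0,0,0.1,0],[-1,0,0,0.1,0],[-1,0,0,0.03,0],[-1,0,0,0.02,0],[-1,0,0,0,0]]}'; python3 -m handwheel '{"deltas": [[-1,0,0,0.02,0],[-1,0,0,0,0]]}'
```

```text
clock: 11.22
tcp_pos: [0.558, -0.0137, 0.1633]
orientation: [0.001, 0.7, 0.714, 0.0]
wrist_force: [0.2, 0.4, 0.1]
finger_gap: 0.0252
grip_force: 40.6
clock: 11.48
tcp_pos: [0.5579, -0.0137, 0.1622]
orientation: [0.001, 0.7, 0.714, 0.0]
wrist_force: [1.1, 0.5, 1.7]
finger_gap: 0.0256
grip_force: 40.6
```

```bash
python3 -m handwheel '{"deltas": [[0.4,0,0,0,0],[0.4,0,0,0,0],[0.4,0,0,0,0],[0.4,0,0,-0.7,0],[0.4,0,0,-0.7,0],[0.4,0,0,-0.5,0],[-1,0,0,0,0],[-1,0,0,0,0]]}'
python3 - <<'E'
from h import *
go(.557,-.063,.195,1.2)
c=optics.read_camera("wrist"); P=world(c); f=c["frame"]; hsv=cv2.cvtColor(f,cv2.COLOR_RGB2HSV)
m=(P[...,2]>.11)&(P[...,2]<.13)&(hsv[...,1]>150)&(hsv[...,0]>18)&(hsv[...,0]<35); v=P[m]; print(len(v),v.mean(0),cv2.minAreaRect((v[:,:2]*1000).astype(np.float32)))
c2=optics.read_camera("top"); P=world(c2)
cv2.imwrite("pics/w5.png",f[...,::-1])
E
```

```text
clock: 12.48
tcp_pos: [0.557, -0.0135, 0.2369]
orientation: [-0.001, 0.7, 0.714, -0.0]
wrist_force: [-0.2, -0.3, 0.2]
finger_gap: 0.024
grip_force: 0.0
pos [ 0.557  -0.0135  0.2369] yaw_y 1.17 tilt [-1.2e-03  3.0e-04 -1.0e+00] F [-0.2 -0.3  0.2] gap 0.024 j [-0.17  0.31 -0.13  1.14  0.    1.38] t 12.475
  shift first (current axes): [-1.237 -0.024  1.048]
  roll units: -0.003  shift after roll: [-1.237 -0.026  1.049]
6585 [ 5.57962865e-01 -5.12988790e-04  1.19094019e-01] ((558.166015625, -12.624679565429688), (23.9081974029541, 166.42022705078125), 1.1369143724441528)
```

View pics/w5.png

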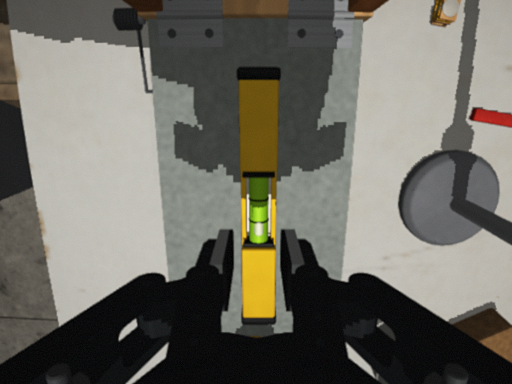

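The level lies centred on the wing. Its vial is at (259,210), with the bubble at the free (bottom) end as expected while the wing is unpressed.

```bash
python3 -m handwheel '{"deltas": [[-1,-1,0,0,0],[-1,-0.25,0,0.5,0],[-1,0,0,0.5,0],[-1,0,0,0.1,0],[-1,0,0,0.05,0],[-1,0,0,0,0]]}'; python3 -m handwheel '{"deltas": [[-1,0,0,0.05,0],[-1,0,0,0.02,0],[-1,0,0,0,0]]}'
```

```text
clock: 13.32
tcp_pos: [0.5585, -0.0633, 0.1924]
orientation: [0.0, 0.7, 0.714, 0.0]
wrist_force: [-1.8, 0.5, 2.9]
finger_gap: -0.0003
grip_force: 1.4
clock: 13.7
tcp_pos: [0.5588, -0.0638, 0.1894]
orientation: [0.001, 0.7, 0.714, 0.0]
wrist_force: [-2.0, -1.7, 3.4]
finger_gap: -0.0003
grip_force: 1.9
```

```bash
python3 -m handwheel '{"deltas": [[-1,0,0,0.04,0],[-1,0,0,0.04,0],[-1,0,0,0,0]]}'; python3 -m handwheel '{"deltas": [[-1,0,0,0.03,0],[-1,0,0,0,0]]}'
```

```text
clock: 14.08
tcp_pos: [0.5589, -0.0641, 0.1872]
orientation: [0.001, 0.7, 0.714, 0.0]
wrist_force: [-4.0, -3.1, 12.0]
finger_gap: 0.0001
grip_force: 5.7
clock: 14.32
tcp_pos: [0.559, -0.0641, 0.1871]
orientation: [0.001, 0.7, 0.714, 0.0]
wrist_force: [-5.3, -2.2, 18.5]
finger_gap: 0.0002
grip_force: 9.0
```

```bash
python3 -m handwheel '{"deltas": [[-1,0,0,0,0],[-1,0,0,0,0],[-1,0,0,0,0],[-1,0,0,0,0],[-1,0,0,0,0],[-1,0,0,0,0],[-1,0,0,0,0],[-1,0,0,0,0],[-1,0,0,0,0],[-1,0,0,0,0],[-1,0,0,0,0],[-1,0,0,0,0],[-1,0,0,0,0],[-1,0,0,0,0]]}'
python3 - <<'E'
from h import *
c=optics.read_camera("wrist"); np.save("w6.npy",c,allow_pickle=True)
f=c["frame"]; cv2.imwrite("pics/w6.png",cv2.resize(f[100:300,180:340,::-1],None,fx=3,fy=3,interpolation=cv2.INTER_CUBIC))
E
```

```text
clock: 16.08
tcp_pos: [0.559, -0.0641, 0.1872]
orientation: [0.002, 0.7, 0.714, 0.0]
wrist_force: [-5.8, -3.0, 17.7]
finger_gap: 0.0003
grip_force: 9.0
```

View pics/w6.png

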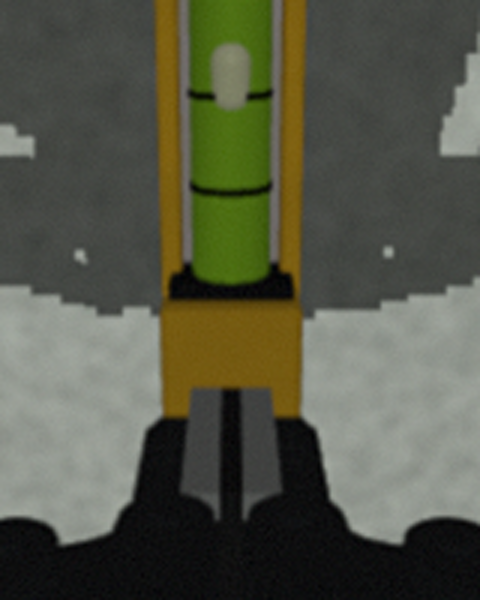

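The bubble is at crop rows 42–108, with the lines at rows 95 and 190. It therefore sits about 10.8 mm towards the hinge, so the free end is about 0.81° low. That needs about 178° clockwise.

```bash
python3 -m handwheel '{"deltas": [[-1,0,0,-0.3,0],[-1,0,0,-0.7,0],[0.3,0,0,-0.6,-0.96],[0.3,0,0,0,-0.96],[0.3,0,0,0,-0.96],[0.3,0,0,0,-0.96],[0.3,0,0,0,-0.96],[0.3,0,0,0,-0.96],[0.3,0,0,0,-0.96],[0.3,0,0,0,-0.96],[0.3,0,0,0,-0.96],[0.3,0,0,0,-0.96],[0.3,0,0,0,-0.96],[0.3,0,0,0,-0.96],[0.3,0,0,0,-0.96],[0.3,0,0,0,-0.9],[0.3,0,0,0,0]]}'
python3 - <<'E'
from h import *
go(.559,-.162,.171,135)
c=optics.read_camera("top"); P=world(c); f=c["frame"]
k=np.zeros(P.shape[:2],bool); k[195:240,280:310]=1; k&=(P[...,2]>.115)&(P[...,2]<.14)&(P[...,1]<-.13); v=P[k]; print(len(v),v.mean(0),v.min(0),v.max(0))
c=optics.read_camera("wrist"); P=world(c); f=c["frame"]
k=(P[...,2]>.115)&(P[...,2]<.14)&(P[...,1]<-.13)&(P[...,1]>-.2)&(abs(P[...,0]-.56)<.04); v=P[k]
if len(v): print(len(v),v.mean(0),v.min(0),v.max(0),cv2.minEnclosingCircle((v[:,:2]*1000).astype(np.float32)))
E
```

```text
clock: 18.25
tcp_pos: [0.5585, -0.0631, 0.2482]
orientation: [-0.0, -0.382, 0.924, 0.001]
wrist_force: [-0.3, 0.2, 0.3]
finger_gap: 0.0556
grip_force: 0.0
pos [ 0.5585 -0.0631  0.2482] yaw_y 134.89 tilt [-5.0e-04  1.2e-03 -1.0e+00] F [-0.3  0.2  0.3] gap 0.0556 j [-0.26  0.31 -0.1   1.17  0.   -1.04] t 18.25
  shift first (current axes): [ 1.736 -1.762  1.927]
  roll units: -0.011  shift after roll: [ 1.738 -1.757  1.93 ]
116 [ 0.55847737 -0.16199072  0.12867187] [ 0.5395143  -0.18327691  0.11513815] [ 0.57892009 -0.14145684  0.13549393]
3906 [ 0.55598524 -0.1624513   0.12898224] [ 0.53658086 -0.18477868  0.11502109] [ 0.57921953 -0.14187841  0.13300932] ((557.7559204101562, -163.45773315429688), 21.784290313720703)
```

```bash
python3 -m handwheel '{"deltas": [[0.3,0.58,-0.58,0,0],[0.3,0.58,-0.58,0,0],[0.3,0.58,-0.58,0,0],[0.3,0,0,0,0],[0.3,0,0,0.7,0],[0.3,0,0,0.7,0],[0.3,0,0,0.5,0],[0.3,0,0,0,0],[-1,0,0,0,0],[-1,0,0,0,0],[-1,0,0,0,0]]}' 30
python3 - <<'E'
from h import *
go(.559,-.162,.171,135)
E
```

```text
clock: 19.73
tcp_pos: [0.5593, -0.1623, 0.1738]
orientation: [0.001, -0.382, 0.924, -0.001]
wrist_force: [1.0, -0.9, 0.7]
finger_gap: 0.0382
grip_force: 30.7
pos [ 0.5593 -0.1623  0.1738] yaw_y 134.96 tilt [ 2.6e-03 -7.0e-04 -1.0e+00] F [ 1.  -0.9  0.7] gap 0.0382 j [-0.42  0.39 -0.16  1.01  0.   -1.21] t 19.725
  shift first (current axes): [0.001 0.01  0.07 ]
  roll units: -0.004  shift after roll: [0.001 0.01  0.07 ]
```

```bash
python3 -m handwheel '{"deltas": [[-1,0,0,0.006,0.9],[-1,0,0,0.006,0.95],[-1,0,0,0.006,0.95],[-1,0,0,0.006,0.95],[-1,0,0,0.006,0.95],[-1,0,0,0.006,0.95],[-1,0,0,0.006,0.95],[-1,0,0,0.006,0.95],[-1,0,0,0.006,0.95],[-1,0,0,0.006,0.95],[-1,0,0,0.006,0.95],[-1,0,0,0.006,0.95],[-1,0,0,0.006,0.95],[-1,0,0,0.006,0.95],[-1,0,0,0.006,0.95],[-1,0,0,0.006,0.95],[-1,0,0,0.006,0.95],[-1,0,0,0.006,0.95],[-1,0,0,0.006,0.75],[-1,0,0,0,0]]}'
python3 - <<'E'
from h import *
go(.559,-.162,.171,-43)
E
```

```text
clock: 22.22
tcp_pos: [0.557, -0.1653, 0.1689]
orientation: [0.003, 0.918, 0.397, -0.003]
wrist_force: [-6.4, -10.3, 0.1]
finger_gap: 0.0384
grip_force: 30.7
pos [ 0.557  -0.1653  0.1689] yaw_y -43.28 tilt [-0.0031 -0.0075 -1.    ] F [ -6.4 -10.3   0.1] gap 0.0384 j [-0.42  0.4  -0.17  1.   -0.01  1.9 ] t 22.225
  shift first (current axes): [ 0.094 -0.019 -0.054]
  roll units: -0.028  shift after roll: [ 0.094 -0.018 -0.053]
```

```bash
python3 -m handwheel '{"deltas": [[0.3,0,0,0,0],[0.3,0,0,0,0],[0.3,0,0,0,0],[0.3,0,0,-0.7,0],[0.3,0,0,-0.7,0],[-1,0,0,-0.5,-0.9],[-1,0,0,0,-0.9],[-1,0,0,0,-0.9],[-1,0,0,0,-0.9],[-1,0,0,0,-0.85],[-1,0,0,0,0]]}'
python3 - <<'E'
from h import *
go(.558,-.0632,.195,1.2)
c=optics.read_camera("top"); P=world(c); f=c["frame"];hsv=cv2.cvtColor(f,cv2.COLOR_RGB2HSV)
m=(P[...,2]>.1)&(P[...,2]<.14)&(hsv[...,1]>150)&(hsv[...,0]>18)&(hsv[...,0]<35)&(abs(P[...,0]-.558)<.04)&(P[...,1]<.1); v=P[m]; print(len(v),cv2.minAreaRect((v[:,:2]*1000).astype(np.float32)))
E
```

```text
clock: 23.6
tcp_pos: [0.5585, -0.1616, 0.2441]
orientation: [-0.0, 0.698, 0.716, 0.0]
wrist_force: [-0.6, 0.9, -0.5]
finger_gap: -0.0
grip_force: 0.0
pos [ 0.5585 -0.1616  0.2441] yaw_y 1.41 tilt [-0.e+00  4.e-04 -1.e+00] F [-0.6  0.9 -0.5] gap -0.0 j [-0.42  0.35 -0.05  1.17  0.    1.13] t 23.6
  shift first (current axes): [2.46  0.049 1.228]
  roll units: 0.021  shift after roll: [2.46  0.04  1.227]
280 ((558.8370971679688, -12.385871887207031), (24.15079689025879, 168.13771057128906), 1.3281657695770264)
```

```bash
python3 -m handwheel '{"deltas": [[-1,0.8,0.02,0,0],[-1,0.8,0.02,0,0],[-1,0.86,0,0,0],[-1,0,0,0.5,0],[-1,0,0,0.5,0],[-1,0,0,0.2,0],[-1,0,0,0.08,0],[-1,0,0,0,0]]}'; python3 -m handwheel '{"deltas": [[-1,0,0,0.05,0],[-1,0,0,0.02,0],[-1,0,0,0,0]]}'
```

```text
clock: 24.65
tcp_pos: [0.5577, -0.0638, 0.1933]
orientation: [0.0, 0.698, 0.716, 0.0]
wrist_force: [-0.7, 0.0, -0.8]
finger_gap: 0.0002
grip_force: 0.0
clock: 25.02
tcp_pos: [0.558, -0.0642, 0.1909]
orientation: [0.001, 0.698, 0.716, 0.0]
wrist_force: [-0.1, -3.3, 3.1]
finger_gap: -0.0001
grip_force: 1.9
```

```bash
python3 -m handwheel '{"deltas": [[-1,0,0,0.04,0],[-1,0,0,0.03,0],[-1,0,0,0,0]]}'; python3 -m handwheel '{"deltas": [[-1,0,0,0.01,0],[-1,0,0,0,0],[-1,0,0,0,0],[-1,0,0,0,0],[-1,0,0,0,0],[-1,0,0,0,0],[-1,0,0,0,0],[-1,0,0,0,0],[-1,0,0,0,0],[-1,0,0,0,0],[-1,0,0,0,0],[-1,0,0,0,0],[-1,0,0,0,0],[-1,0,0,0,0],[-1,0,0,0,0],[-1,0,0,0,0]]}'
python3 - <<'E'
from h import *
c=optics.read_camera("wrist"); np.save("w7.npy",c,allow_pickle=True)
f=c["frame"]; cv2.imwrite("pics/w7.png",cv2.resize(f[100:300,180:340,::-1],None,fx=3,fy=3,interpolation=cv2.INTER_CUBIC))
E
```

```text
clock: 25.4
tcp_pos: [0.5581, -0.0642, 0.1896]
orientation: [0.002, 0.698, 0.716, 0.0]
wrist_force: [-4.2, -2.5, 15.5]
finger_gap: -0.0
grip_force: 7.7
clock: 27.4
tcp_pos: [0.5581, -0.0643, 0.1896]
orientation: [0.002, 0.698, 0.716, 0.0]
wrist_force: [-4.6, -2.7, 17.4]
finger_gap: -0.0002
grip_force: 8.8
```

View pics/w7.png

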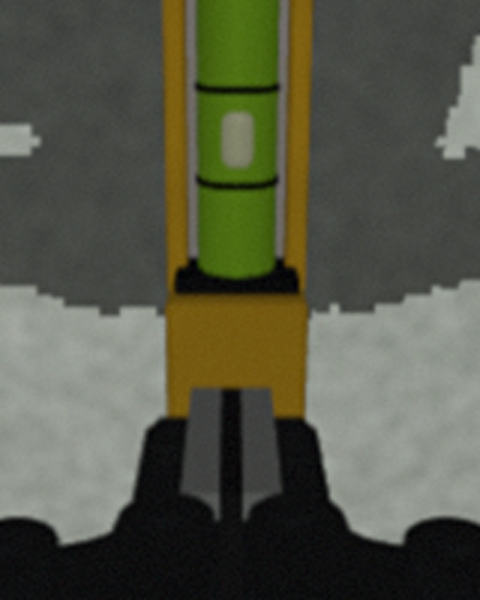

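The bubble spans rows 110–168, between the lines at rows 89 and 184, so it is about 0.4 mm off centre. The arm is pressing with a steady 17 N.

```bash
python3 -c "
from workcell import hand_in; print(hand_in())"
```

```text
the job is handed in; nothing more can be done
None
```

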